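Shim the rocking bench scale

ROBOT

A 7-joint arm with a two-finger parallel gripper is mounted at the origin on the work surface. World frame = base frame: x ahead of the robot, y to its left, z up, the work surface at z = 0. Lengths are in mm, angles in rad, forces in N, time in s.
With the tool pointing down it reaches from about 400 to 850 mm from the base axis. Payload 10.4 kg.
Tool frame: the origin (TCP) lies midway between the tips of the shut fingers; the grasp point (between the pads) lies 19 mm behind it; z points along the fingers, y is the line along which they close (so a half turn about z gives the same grasp; the last joint's range is limited). The gripper opens to 85 mm and grips with 20 to 120 N. Pads are 22 mm wide; open, the fingers measure 114 mm over their backs; the gripper's body (76 mm by 85 mm) begins 54 mm behind the grasp point. The pads swing forward as they close: fully open they stand 13 mm farther back than shut.
Start: joints at [1.174, 0.332, -0.065, 1.46, 0.022, 1.35, -0.088], TCP at [228.245, -581.855, 231.338] pointing down, gripper open.
Joint ranges: [-2.6, 2.6], [-0.5, 2.12], [-1.47, 1.34], [0.16, 2.42], [-1.27, 4.41], [0.06, 2.06], [-2.6, 2.6]. Speed limits (rad/s): [2.22, 2.22, 2.79, 2.79, 3.14, 3.14, 3.14].

INTERFACE

Orientations are given as a 3x3 rotation matrix whose columns are the frame's x, y, z axes.
In Python, from workcell import bot gives the robot as it stands. The module is installed in compiled form; this text tells all that it offers.
- The arm moves only by the tool servo_tool, never from a script. Its argument "plan" is a list of rows, each a list of 3 entries, a list of its own where there are three numbers: the turn, a rotation vector about the tool's x, y, z normalised to -1 to 1, where 1 is 2 rad, then the shift along the tool's x, y, z normalised to -1 to 1, where 1 is 0.4 m, then the opening, from 0 (shut) to 1 (fully open). In form: [[[rx, ry, rz], [x, y, z], grip], ...]. A call has 1 to 20 rows; each row shifts and turns the commanded pose from where the row before left it, along the tool's axes as they then stand; what a row does not reach is not made up. A row lasts 1/10 s, in which the tool goes at most 50 mm and 8.59 degrees, less where a joint would pass 70% of its speed; a pose out of reach is approached as far as the arm can. A call with a number of a shift or a turn outside -1 to 1 is refused whole. A call with a gripper value outside its range is refused whole. The fingers move at their own pace and stop on an object; "squeeze" is the grip in N (left out, the last holds). Time passes only in rows, so rows that do not move let the fingers close. It gives the time, the measured TCP pose, the force, the opening and the grip force at its end, in the units of the state.
- bot.observe(): the state, without advancing time (a new reading comes with each control period).
- bot.grab_frame(name): name is "scene" or "top" or "wrist"; returns (picture, depth): 384x512x3 uint8, blue, green, red; 384x512 float32, mm along the optical axis (not along the pixel's ray), 0 where there is no reading.
- bot.camera_model(name): a dict with "fovy" (degrees; the focal length in pixels is half the picture's height over the tangent of half this angle, whatever the lens; pixels are square), "cx", "cy" (the principal point, pixels), "rvec" (rotation vector, rad) and "tvec" (3), from world to camera coordinates, as OpenCV has them. Camera axes: x right, y down, z forward; pixel columns grow to the right and rows downward; lengths in mm; the calibration is good to about 2 mm. A picture is of the moment at which its call begins: read the wrist's pose just before it. camera_model takes no time and is no camera call; for the wrist camera it gives the pose at the moment of the call.
- bot.sign_off(): hands the job in; it is judged then, once.
The state is a dict: "time_s": time; "q": joint angles; "joint_velocities": joint speeds; "joint_torque": joint torques, N m; "position": TCP position; "eef_rot": TCP orientation; "contact_force": force on the tool from outside, world axes, zero at the start; "wrist_torque": the same for the moment, N m; "gripper_width": opening from 0.0 (shut) to 1.0 (fully open); "grip_force": force on a finger pad.
Only numpy, scipy, OpenCV 4.12 (cv2) and the standard library are available. Lean on these libraries where they do the work, as an engineer would, in place of code of your own. Each camera call takes 0.05 s, during which the arm holds its last target. There are 200 camera calls.

TASK

The bench scale rocks because its near right foot is too short. Without picking anything up, push the black rubber wedge along the bench, thin end first, under that foot until the scale stands level and tight on it; then press down on the scale's corner above that foot and hold for a moment, to check that it no longer rocks, and move clear. Leave all the other things where they are.

Things in the scene. Friction and masses are not known exactly. Their poses are not given: they have to be found in the camera images.
- scale: bench scale, 250 x 250 mm grey housing, underside 34, top 56, round pan (210 mm across) top 67, display box on far edge 95 mm above bench. Origin on bench under its centre, +x away from robot, +y left. Ball feet 26 mm across at x, y = +-100 mm. It is heavy and does not slide; it only rocks about the line through its feet (-100, +100) and (+100, -100), which stay on the bench
- rocker (a joint): rocking angle of the scale (rad): 0 = level, far left foot (+100, +100) on the bench, a hard stop; positive = near right corner sunk; at 0.085 the short foot meets the bench. It starts at 0.03 to 0.05 and stays stiffly at whatever angle it is left (about 2.5 N at the corner moves it)
- short_foot (a point): lowest point of the short foot, at the scale's near right corner (-100, -100) mm; 12 mm above the bench when the scale is level, 5 to 8 mm at the start; 141 mm from the rocking line
- corner (a point): the spot to press: flat top of the housing's near right corner, straight above the short foot, 56 mm above the bench when level; free for about 35 mm around, beside the pan
- wedge: black rubber wedge like a door stop, 150 x 45 mm, 0.15 kg, flat on the bench right of the scale, nose 5 to 11 cm from the short foot and roughly pointing at it. Origin: centre of underside; +x to the thin end (nose at +75 mm, 2.5 mm thick); upright tail face at -75 mm, 22 mm high; even slope between, 12 mm thick at x = +2. It jams where it is left under the foot; pushing it home takes up to 15 N
- vase_tall: tall clear glass vase, a cone 90 mm across at the foot, 190 mm high; bystander
- vase_small: amber glass vase, 80 mm across at the foot, 150 mm high; bystander
- block: flat dark wooden block 80 x 40 x 25 mm; bystander
- collar: brass ring 56 mm across, 30 mm high, lying flat; bystander
- cup: brass goblet-shaped bowl 64 mm across, 62 mm high; bystander
- driver: screwdriver lying on the bench, along its own x axis; bystander
- carton: small cardboard carton 90 x 70 x 60 mm; bystander
There are look-alikes about, which are no part of the job. Of the things like the wedge, leave any that is blue or turquoise; of the rest the larger one is meant.

How it is judged (in metres and radians):
On the way, in this order (a step that is already met when the one before it is completed fails the run):
1. the wedge is under the short foot and the scale is level on it (value of joint rocker below 0.012 rad and y of short_foot in the frame of wedge between -0.024 and 0.024 m and x of short_foot in the frame of wedge below 0.07 m and contact force between wedge and rocker above 0.2 N), for 0.2 s.
2. the corner above the short foot is pressed by the fingers with more than 3 N and the scale stays level (all of step 1 and contact force between the fingers and rocker above 3 N and horizontal distance between the grasp point and corner below 0.06 m), for 0.2 s.
At the end, for the whole second after the job is handed in: The short foot rests on the wedge (contact force above 0.2 N, foot within the wedge's width), the scale is within 0.012 rad of level, and the wedge lies flat and still on the bench (all of step 1 and height (world z) of wedge below 0.006 m and linear speed of wedge below 0.01 m/s); the robot touches nothing.
It fails at once if the wedge is lifted off the bench or tipped up (height (world z) of wedge above 0.012 m or angle between wedge's own z axis and vertical above 0.2 rad).
It fails at once if a bystander is shoved more than 20 mm or knocked over (distance of any of vase_tall, vase_small, block, collar, cup, driver, carton from where it was at the start of the episode above 0.02 m).
It also fails if it takes over 58 s, if anything falls off the work surface, if the arm or the gripper's body presses on something with over 40 N, if the wrist force passes 120 N, or if a joint passes its speed limit or range.

## Working session

There is one attempt and no reset: what is moved stays moved. The work goes in short steps, Python scripts to look and compute and a tool call to move; the robot and the scene stay as the last step left them, time stands still between calls to the robot, and variables do not carry over. Pictures are saved under pics/ and viewed, at most 10 in all, crops included, and the job is handed in when it is done.

Besides the shell and the picture viewer there is one more tool, called after ">>>" by a JSON object that holds its "fn" and its "kwargs", one argument or row to a line. servo_tool: Moves the arm, as the interface text tells. Its arguments: {"type":"object","properties":{"plan":{"type":"array"},"squeeze":{"type":"number"}},"required":["plan"]}

```bash
mkdir -p pics
cat > h.py <<'E'
import numpy as np, cv2
from workcell import bot
def cam(n):
    m=bot.camera_model(n); f=192/np.tan(np.radians(m["fovy"])/2)
    R=cv2.Rodrigues(np.array(m["rvec"],float))[0]; t=np.array(m["tvec"],float).ravel()
    return f,m["cx"],m["cy"],R,t
def plane(c,u,v,z):
    f,cx,cy,R,t=c; o=-R.T@t; d=R.T@np.array([(u-cx)/f,(v-cy)/f,1]); return o+d*(z-o[2])/d[2]
def cloud(c,dep):
    f,cx,cy,R,t=c; v,u=np.mgrid[:dep.shape[0],:dep.shape[1]]
    P=np.stack([(u-cx)/f*dep,(v-cy)/f*dep,dep],-1); return (P-t)@R
E
python3 - <<'E'
from h import *
for n in("scene","top"):
    c=cam(n); im,d=bot.grab_frame(n); np.savez(n,im=im,d=d); cv2.imwrite(f"pics/{n}.png",im)
    print(n,c[0],-c[3].T@c[4])
print(bot.observe())
E
```

```text
scene 367.7568941904611 [1261.78541049  416.90445206  840.02010679]
top 405.7481320318715 [ 368.19351584  -29.19972343 1192.95515813]
{'time_s': 0.1, 'q': array([ 1.17440879,  0.33281642, -0.06469484,  1.46083124,  0.02160096,
        1.34992676, -0.08848774]), 'joint_velocities': array([-0.00105023, -0.00076046, -0.00208425, -0.00072279, -0.00025909,
       -0.00274402, -0.00226367]), 'joint_torque': array([ 1.63879457e-03, -6.26747990e+01,  4.90159309e-02, -3.92426670e+01,
        1.62198785e-02,  6.89255379e-03,  3.25950236e-05]), 'position': array([ 228.08694399, -581.53597444,  230.60311055]), 'eef_rot': array([[ 9.30941422e-01,  3.65168171e-01, -5.25801892e-04],
       [ 3.65168544e-01, -9.30940683e-01,  1.17398839e-03],
       [-6.07871785e-05, -1.28492074e-03, -9.99999173e-01]]), 'contact_force': array([ 0.19281468,  0.01323214, -0.30598342]), 'wrist_torque': array([-0.00313266, -0.00791165,  0.05119633]), 'grip_force': 0.0, 'gripper_width': 1.001437715989539}
```

View pics/top.png

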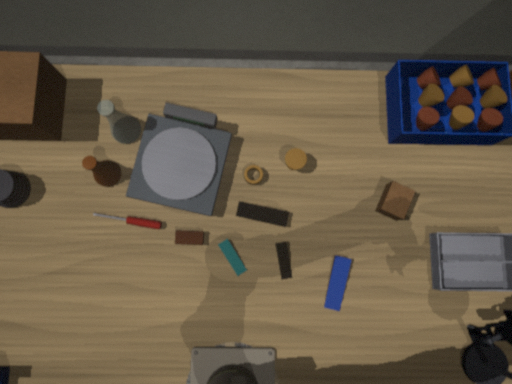

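View pics/scene.png

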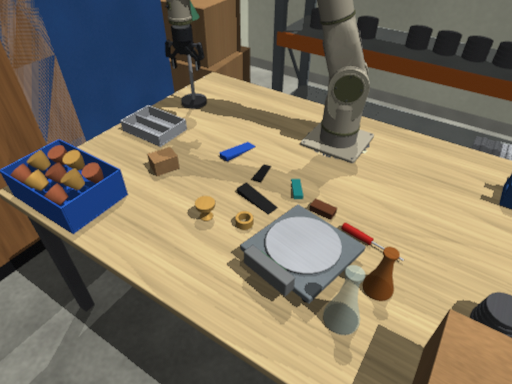

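The top view shows the scale at (180,163), with its near right corner at about (213,214). There are four wedge-like things: the larger black one (264,214), a small black one (284,260), a turquoise one (232,257) and a blue one (339,283). The larger black one fits, because it is the bigger of the two that aren't blue or turquoise, and it lies right of the scale pointing at the short foot. I'll confirm it in a crop and measure.

Run:
```python
from h import *
S=np.load("top.npz"); im,d=S["im"],S["d"]; c=cam("top"); P=cloud(c,d)
cv2.imwrite("pics/crop.png",cv2.resize(im[90:290,110:360],None,fx=3,fy=2.9,interpolation=cv2.INTER_CUBIC)[:600,:800])
roi=np.zeros(d.shape,bool); roi[195:235,228:298]=1
m=(roi&(im.max(2)<50)).astype(np.uint8)
n,l,s,_=cv2.connectedComponentsWithStats(m); k=1+s[1:,4].argmax(); m=l==k
ct=cv2.findContours(m.astype(np.uint8),0,1)[0][0]
r=cv2.minAreaRect(ct); print("wedge px",r,m.sum())
for p in cv2.boxPoints(r): print(p,plane(c,*p,5))
Q=P[m]; xy=Q[:,:2]; mu=xy.mean(0); w=np.linalg.svd(xy-mu,full_matrices=False)[2]; a=(xy-mu)@w[0]
print("wedge axis",w[0],mu)
for lo in range(-75,75,15):
    q=(a>=lo)&(a<lo+15); print(lo,np.round(Q[q].mean(0),1) if q.any() else None)
# scale top
roi=np.zeros(d.shape,bool); roi[95:222,120:238]=1
m=roi&(P[...,2]>45)&(P[...,2]<62)
n,l,s,_=cv2.connectedComponentsWithStats(m.astype(np.uint8)); m=l==1+s[1:,4].argmax()
Q=P[m]; r=cv2.minAreaRect(Q[:,:2].astype(np.float32)); print("scale rect",r,cv2.boxPoints(r))
A=np.linalg.lstsq(np.c_[Q[:,:2],np.ones(len(Q))],Q[:,2],rcond=None)[0]; print("plane",A)
m=roi&(P[...,2]>62)&(P[...,2]<74);Q=P[m];print("pan",cv2.minEnclosingCircle(Q[:,:2].astype(np.float32)))
for nme,(u,v) in dict(collar=(253,174),cup=(295,158),block=(190,238),teal=(232,257),blk2=(284,260)).items(): print(nme,P[v,u].round())
```

```text
wedge px ((262.5235290527344, 213.3941192626953), (50.002471923828125, 13.558155059814453), 12.528807640075684) 657
[236.64706 214.58824] [484.43559453  -4.2163077    5.        ]
[239.58823 201.35295] [523.68859369 -12.1770435    5.        ]
[288.4 212.2] [ 493.57359904 -156.30491024    5.        ]
[285.45883 225.43529] [ 454.57946682 -147.56912015    5.        ]
wedge axis [-0.20181432 -0.9794238 ] [486.87663115 -79.5114642 ]
-75 [501.4 -14.4   4.3]
-60 [498.9 -28.4   6.3]
-45 [495.5 -43.1   8.4]
-30 [485.5 -56.   77.9]
-15 [489.1 -72.4  11.8]
0 [485.9 -87.2  14.3]
15 [ 483.2 -101.7   16. ]
30 [ 480.  -116.1   18.4]
45 [ 476.2 -130.8   20.1]
60 [ 473.7 -143.9   21.7]
scale rect ((626.622314453125, 162.81890869140625), (251.20652770996094, 253.06396484375), 77.73212432861328) [[476.2912    66.96964 ]
 [723.5764    13.197975]
 [776.9534   258.66818 ]
 [529.6682   312.43985 ]]
plane [2.54189059e-02 1.61605823e-02 3.76044929e+01]
pan ((668.1757202148438, 198.0959014892578), 160.65357971191406)
collar [608. -51.  -1.]
cup [ 643. -169.   63.]
block [414. 127.  24.]
teal [362.   7.   8.]
blk2 [ 355. -143.    8.]
```

View pics/crop.png

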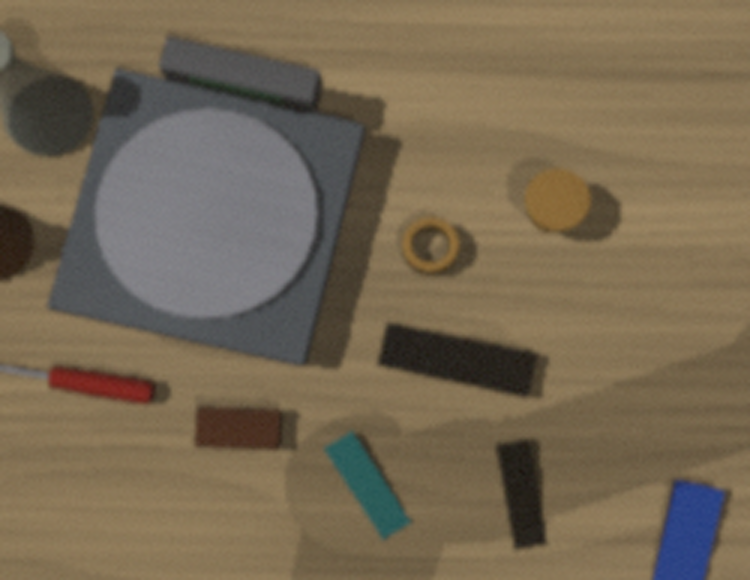

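The crop confirms it: the large black wedge runs from its nose at about (385,345) to its tail at about (535,372) in crop pixels. Depth rises from 4 mm at the nose to 22 mm at the tail, which matches. Its axis yaw is about 78° and its nose is at about (504,-8), with the foot at about (507,86). I'll move behind the tail with the tool's x axis along the push and the fingers slightly open, so that two points of contact keep the push stable.

>>> {"fn": "servo_tool", "kwargs": {
  "plan": [
    [[0,0,-0.071],[0,0,0],0.3],
    [[0,0,-0.071],[0,0,0],0.3],
    [[0,0,-0.071],[0,0,0],0.3],
    [[0,0,-0.071],[0,0,0],0.3],
    [[0,0,-0.071],[0,0,0],0.3],
    [[0,0,-0.071],[0,0,0],0.3],
    [[0,0,-0.071],[0,0,0],0.3],
    [[0,0,0],[0.1075,0.0375,0],0.3],
    [[0,0,0],[0.1075,0.0375,0],0.3],
    [[0,0,0],[0.1075,0.0375,0],0.3],
    [[0,0,0],[0.1075,0.0375,0],0.3],
    [[0,0,0],[0.1075,0.0375,0],0.3],
    [[0,0,0],[0.1075,0.0375,0],0.3],
    [[0,0,0],[0.1075,0.0375,0],0.3],
    [[0,0,0],[0.1075,0.0375,0],0.3],
    [[0,0,0],[0.1075,0.0375,0],0.3],
    [[0,0,0],[0.1075,0.0375,0],0.3],
    [[0,0,0],[0,0,0],0.3]
  ]
}}

```text
time_s: 1.9
position: [464.5, -184.5, 231.5]
eef_rot: [[0.193, 0.981, 0.001], [0.981, -0.193, 0.002], [0.002, 0.001, -1.0]]
contact_force: [-0.4, -0.9, 0.1]
gripper_width: 0.301
grip_force: 0.0
```

```bash
cat >> h.py <<'E'
def wedge(n="wrist",zmax=26):
    c=cam(n); im,d=bot.grab_frame(n); P=cloud(c,d)
    m=((im.max(2)<60)&(d>0)&(P[...,2]<zmax)&(P[...,2]>-4)&(P[...,0]>420)&(P[...,0]<560)&(P[...,1]>-180)&(P[...,1]<120)).astype(np.uint8)
    m=cv2.morphologyEx(m,cv2.MORPH_OPEN,np.ones((3,3)))
    _,l,s,_=cv2.connectedComponentsWithStats(m); m=l==1+s[1:,4].argmax()
    return im,d,P,m
E
python3 - <<'E'
from h import *
im,d,P,m=wedge(); Q=P[m]; r=cv2.minAreaRect(Q[:,:2].astype(np.float32)); print(r,cv2.boxPoints(r),len(Q))
A=np.linalg.lstsq(np.c_[Q[:,:2],np.ones(len(Q))],Q[:,2],rcond=None)[0];print("slope",A, Q[:,2].min(),Q[:,2].max())
cv2.imwrite("pics/w1.png",im); print(bot.observe()["position"])
E
```

```text
((489.1934814453125, -78.77189636230469), (149.1611328125, 42.81340408325195), 78.19822692871094) [[ 452.9856    -147.39767  ]
 [ 494.89398   -156.15414  ]
 [ 525.40137    -10.146118 ]
 [ 483.49298     -1.3896484]] 4491
slope [-0.02686701 -0.12726599 15.39711696] 0.39027217627845345 23.616131981505752
[ 463.00494855 -187.87439926  231.22229999]
```

View pics/w1.png

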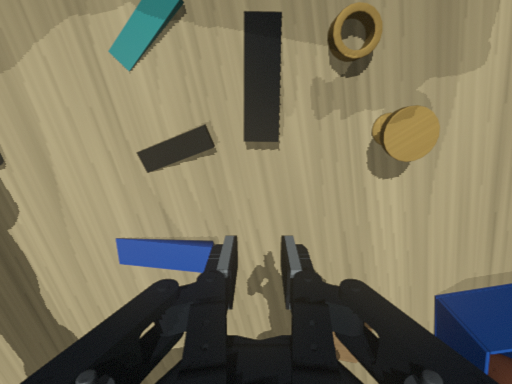

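The wrist view agrees with the top view: the wedge spans columns 244–281 and rows 12–142, with its centre at (489,-79), yaw 78.2° and length 149 mm. Now I'll go down behind the tail, correcting 3 mm sideways.

>>> {"fn": "servo_tool", "kwargs": {
  "plan": [
    [[0,0,0],[0,0.008,0.1],0.3],
    [[0,0,0],[0,0,0.11],0.3],
    [[0,0,0],[0,0,0.11],0.3],
    [[0,0,0],[0,0,0.11],0.3],
    [[0,0,0],[0,0,0.08],0.3],
    [[0,0,0],[0,0,0.045],0.3],
    [[0,0,0],[0,0,0],0.3],
    [[0,0,0],[0,0,0],0.3]
  ]
}}

```text
time_s: 2.75
position: [464.8, -192.4, 9.7]
eef_rot: [[0.203, 0.979, -0.0], [0.979, -0.203, -0.0], [-0.0, -0.0, -1.0]]
contact_force: [1.1, 0.1, 0.2]
gripper_width: 0.299
grip_force: 0.0
```

>>> {"fn": "servo_tool", "kwargs": {
  "plan": [
    [[0,0,0],[0.02,0,0],0.3],
    [[0,0,0],[0.02,0,0],0.3],
    [[0,0,0],[0.02,0,0],0.3],
    [[0,0,0],[0.0125,0,0],0.3],
    [[0,0,0],[0.0125,0,0],0.3],
    [[0,0,-0.0033],[0.01,0,0],0.3],
    [[0,0,-0.0033],[0.01,0,0],0.3],
    [[0,0,-0.0033],[0.01,0,0],0.3],
    [[0,0,-0.0033],[0.01,0,0],0.3],
    [[0,0,-0.0033],[0.01,0,0],0.3],
    [[0,0,-0.0033],[0.01,0,0],0.3],
    [[0,0,-0.0033],[0.01,0,0],0.3],
    [[0,0,-0.0033],[0.01,0,0],0.3],
    [[0,0,-0.0033],[0.01,0,0],0.3],
    [[0,0,-0.0033],[0.01,0,0],0.3],
    [[0,0,0],[0.01,0,0],0.3],
    [[0,0,0],[0.01,0,0],0.3],
    [[0,0,0],[0,0,0],0.3],
    [[0,0,0],[0,0,0],0.3]
  ]
}}

```text
time_s: 4.65
position: [479.6, -110.3, 9.1]
eef_rot: [[0.136, 0.991, -0.0], [0.991, -0.136, 0.001], [0.001, -0.001, -1.0]]
contact_force: [-0.6, 0.1, -0.9]
gripper_width: 0.298
grip_force: 0.0
```

```bash
cat > look.py <<'E'
from h import *
import sys
im,d,P,m=wedge("top",30); Q=P[m]; r=cv2.minAreaRect(Q[:,:2].astype(np.float32)); print(r,cv2.boxPoints(r),len(Q))
cv2.imwrite(f"pics/{sys.argv[1]}t.png",cv2.resize(im[140:250,170:310],None,fx=5,fy=5,interpolation=cv2.INTER_CUBIC))
cv2.imwrite(f"pics/{sys.argv[1]}w.png",bot.grab_frame("wrist")[0])
b=P[95:222,120:238]; k=(b[...,2]>42)&(b[...,2]<62); S=b[k]
A=np.linalg.lstsq(np.c_[S[:,:2],np.ones(len(S))],S[:,2],rcond=None)[0]; print("tilt plane",A)
o=bot.observe(); print(o["time_s"],o["position"],o["contact_force"])
E
python3 look.py p1
```

```text
((495.09710693359375, -12.790733337402344), (133.44833374023438, 49.62132263183594), 79.84032440185547) [[458.90585  -74.09226 ]
 [507.7491   -82.84507 ]
 [531.2883    48.510796]
 [482.4451    57.263603]] 633
tilt plane [1.95487923e-02 9.92903761e-03 4.19452371e+01]
4.75 [ 479.6075387  -110.64484128    9.0877503 ] [ 0.34202246 -0.56355352  0.30026073]
```

View pics/p1w.png

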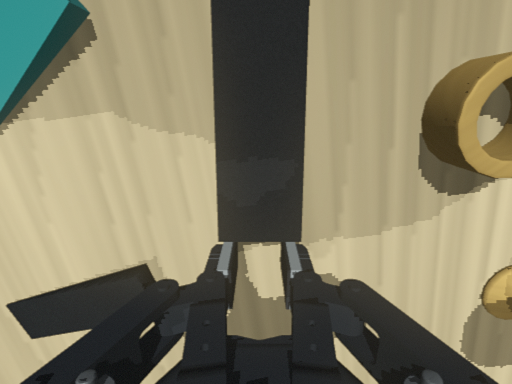

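The wedge sits square on both fingers: its tail edge is at row 241, columns 218–302, centred on the tool. The line runs within 1 mm of the foot. I'll push on.

>>> {"fn": "servo_tool", "kwargs": {
  "plan": [
    [[0,0,0],[0.0125,0,0],0.3],
    [[0,0,0],[0.0125,0,0],0.3],
    [[0,0,0],[0.0125,0,0],0.3],
    [[0,0,0],[0.0125,0,0],0.3],
    [[0,0,0],[0.0125,0,0],0.3],
    [[0,0,0],[0.0125,0,0],0.3],
    [[0,0,0],[0.0125,0,0],0.3],
    [[0,0,0],[0.0125,0,0],0.3],
    [[0,0,0],[0.0125,0,0],0.3],
    [[0,0,0],[0.0125,0,0],0.3],
    [[0,0,0],[0.0125,0,0],0.3],
    [[0,0,0],[0.0125,0,0],0.3],
    [[0,0,0],[0.0125,0,0],0.3],
    [[0,0,0],[0.0125,0,0],0.3],
    [[0,0,0],[0,0,0],0.3],
    [[0,0,0],[0,0,0],0.3]
  ]
}}

```text
time_s: 6.35
position: [489.5, -41.4, 9.3]
eef_rot: [[0.136, 0.991, 0.0], [0.991, -0.136, 0.0], [0.0, 0.0, -1.0]]
contact_force: [-0.8, -0.4, -0.3]
gripper_width: 0.299
grip_force: 0.0
```

```bash
python3 look.py p2
```

```text
((516.7693481445312, 39.97517395019531), (82.17578887939453, 50.27946853637695), 0.1910274773836136) [[475.59787   64.97778 ]
 [475.76547   14.698589]
 [557.9408    14.972565]
 [557.7732    65.251755]] 324
tilt plane [2.04829739e-02 1.08116871e-02 4.12743304e+01]
6.45 [489.44726145 -41.72802799   9.34047601] [ 0.396239    0.55212866 -0.26489756]
```

View pics/p2w.png

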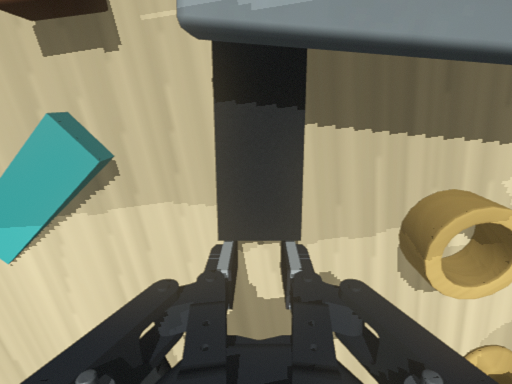

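The wedge nose is now under the housing and still centred (columns 215–305). The housing's near right corner shows at (180,25). I'll check the foot's sideways position from this close view.

Run:
```python
from h import *
c=cam("wrist"); im,d=bot.grab_frame("wrist"); P=cloud(c,d)
m=(P[...,2]>44)&(P[...,2]<64)&(d>0); m[60:]=0
Q=P[m]; print(len(Q),Q.min(0),Q.max(0))
ex=np.array([.977,-.2125]);ey=np.array([.2125,.977])
print("housing near edge x', right edge y'",np.percentile(Q[:,:2]@ex,[0,1,3]),np.percentile(Q[:,:2]@ey,[0,1,3]))
# right edge: first row per column, fit line
pts=[]
for u in range(220,500,10):
    v=np.where(m[:,u])[0]
    if len(v): pts.append(P[v.max(),u])
pts=np.array(pts); print(np.polyfit(pts[:,0],pts[:,1],1),pts[[0,-1]].round(1))
w=np.array([489.4,-41.7]); wd=np.array([.136,.991])
v=[]
for r_ in range(0,60,4):
    k=np.where(m[r_])[0]
    if len(k): v.append(P[r_,k.min()].round(1))
print(np.array(v))
S=np.load("top.npz");print()
```

```text
15313 [476.15385775  41.68015995  44.00133397] [590.61074306  74.62431794  55.02697708]
housing near edge x', right edge y' [450.15712879 452.9236914  456.20641538] [165.76538622 166.12373414 166.2586245 ]
[ -0.21867074 170.79391549] [[489.8  63.6  45.9]
 [582.5  43.3  46.5]]
[[477.7  74.6  48.3]
 [477.1  74.   46.8]
 [477.   72.7  47.5]
 [476.9  71.3  48.5]
 [476.2  70.8  46.3]
 [476.8  69.2  47.6]
 [476.8  68.2  47. ]
 [476.9  67.6  44.3]
 [479.4  66.1  44.1]
 [492.   63.   44.2]
 [510.6  59.1  44.5]
 [524.9  55.9  44. ]
 [542.7  52.   45. ]
 [559.4  48.5  44.6]
 [575.4  44.9  44.6]]
```

The foot comes out at about (505,86), within 2 mm of the wedge's line, with about 40 mm left to go. I'll push slowly.

>>> {"fn": "servo_tool", "kwargs": {
  "plan": [
    [[0,0,0],[0.0075,0,0],0.3],
    [[0,0,0],[0.0075,0,0],0.3],
    [[0,0,0],[0.0075,0,0],0.3],
    [[0,0,0],[0.0075,0,0],0.3],
    [[0,0,0],[0.0075,0,0],0.3],
    [[0,0,0],[0.0075,0,0],0.3],
    [[0,0,0],[0.0075,0,0],0.3],
    [[0,0,0],[0,0,0],0.3],
    [[0,0,0],[0,0,0],0.3]
  ]
}}

```text
time_s: 7.4
position: [492.2, -21.1, 9.3]
eef_rot: [[0.137, 0.991, -0.0], [0.991, -0.137, -0.0], [-0.0, 0.0, -1.0]]
contact_force: [-0.2, -3.1, -0.3]
gripper_width: 0.301
grip_force: 1.8
```

Force appears (3 N against the push), so the foot is riding on the slope. I'll continue.

>>> {"fn": "servo_tool", "kwargs": {
  "plan": [
    [[0,0,0],[0.006,0,0],0.3],
    [[0,0,0],[0.006,0,0],0.3],
    [[0,0,0],[0.006,0,0],0.3],
    [[0,0,0],[0.006,0,0],0.3],
    [[0,0,0],[0.006,0,0],0.3],
    [[0,0,0],[0,0,0],0.3],
    [[0,0,0],[0,0,0],0.3]
  ]
}}

```text
time_s: 8.1
position: [493.9, -9.0, 9.3]
eef_rot: [[0.137, 0.991, -0.0], [0.991, -0.137, -0.0], [-0.0, -0.0, -1.0]]
contact_force: [-0.9, -3.2, 0.0]
gripper_width: 0.302
grip_force: 1.8
```

```bash
python3 look.py p3 | tail -2
```

```text
tilt plane [5.57403650e-03 2.15711101e-03 5.21913699e+01]
8.2 [493.89314238  -8.97576374   9.30133328] [-1.37560492 -3.35350554 -0.15420864]
```

>>> {"fn": "servo_tool", "kwargs": {
  "plan": [
    [[0,0,0],[0.005,0,0],0.3],
    [[0,0,0],[0.005,0,0],0.3],
    [[0,0,0],[0.005,0,0],0.3],
    [[0,0,0],[0,0,0],0.3],
    [[0,0,0],[0,0,0],0.3]
  ]
}}

```text
time_s: 8.7
position: [494.7, -3.0, 9.3]
eef_rot: [[0.137, 0.991, 0.0], [0.991, -0.137, 0.0], [0.0, 0.0, -1.0]]
contact_force: [-0.0, -3.4, 0.0]
gripper_width: 0.3
grip_force: 1.7
```

>>> {"fn": "servo_tool", "kwargs": {
  "plan": [
    [[0,0,0],[0.005,0,0],0.3],
    [[0,0,0],[0.005,0,0],0.3],
    [[0,0,0],[0,0,0],0.3],
    [[0,0,0],[0,0,0],0.3]
  ]
}}

```text
time_s: 9.1
position: [495.3, 1.0, 9.3]
eef_rot: [[0.137, 0.991, 0.0], [0.991, -0.137, 0.0], [0.0, 0.0, -1.0]]
contact_force: [-0.1, -2.9, -0.6]
gripper_width: 0.295
grip_force: 1.6
```

```bash
python3 look.py p4 | tail -2
```

```text
Traceback (most recent call last):
  File "look.py", line 3, in <module>
    im,d,P,m=wedge("top",30); Q=P[m]; r=cv2.minAreaRect(Q[:,:2].astype(np.float32)); print(r,cv2.boxPoints(r),len(Q))
             ~~~~~^^^^^^^^^^
  File "h.py", line 16, in wedge
    _,l,s,_=cv2.connectedComponentsWithStats(m); m=l==1+s[1:,4].argmax()
                                                        ~~~~~~~~~~~~~~^^
ValueError: attempt to get argmax of an empty sequence
```

>>> {"fn": "servo_tool", "kwargs": {
  "plan": [
    [[0,0,0],[0.005,0,0],0.3],
    [[0,0,0],[0.0025,0,0],0.3],
    [[0,0,0],[0,0,0],0.3],
    [[0,0,0],[0,0,0],0.3]
  ]
}}

```text
time_s: 9.55
position: [495.5, 2.3, 9.3]
eef_rot: [[0.138, 0.99, -0.001], [0.99, -0.138, -0.002], [-0.002, -0.0, -1.0]]
contact_force: [-2.1, -9.7, 2.0]
gripper_width: 0.297
grip_force: 4.6
```

The force has jumped to 10 N at the expected distance, so the scale has reached its stop. A little more will seat the wedge tightly.

>>> {"fn": "servo_tool", "kwargs": {
  "plan": [
    [[0,0,0],[0.0025,0,0],0.3],
    [[0,0,0],[0.0025,0,0],0.3],
    [[0,0,0],[0,0,0],0.3],
    [[0,0,0],[0,0,0],0.3],
    [[0,0,0],[0,0,0],0.3]
  ]
}}

```text
time_s: 10.05
position: [495.5, 2.8, 9.3]
eef_rot: [[0.139, 0.99, -0.001], [0.99, -0.139, -0.004], [-0.004, -0.001, -1.0]]
contact_force: [-2.3, -14.9, 4.2]
gripper_width: 0.3
grip_force: 7.3
```

```bash
sed -i '3d' look.py; sed -i '2a c=cam("top"); im,d=bot.grab_frame("top"); P=cloud(c,d)' look.py; python3 look.py p5
```

```text
tilt plane [-3.72687664e-04 -2.21964471e-03  5.66369772e+01]
10.15 [495.5412121    2.81398691   9.28660376] [ -2.04704319 -14.3418056    4.37387965]
```

View pics/p5w.png

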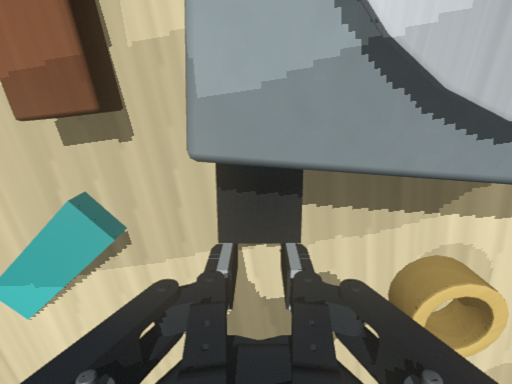

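The scale is level (fitted tilt about 0) and the wedge is seated at columns 217–302 under the corner. I'll back off, shut the fingers, rise and go above the corner.

>>> {"fn": "servo_tool", "kwargs": {
  "plan": [
    [[0,0,0],[-0.0125,0,0],0.3],
    [[0,0,0],[-0.025,0,0],0.3],
    [[0,0,0],[-0.025,0,0],0.3],
    [[0,0,0],[0,0,-0.1],0.3],
    [[0,0,0],[0,0,-0.1],0],
    [[0,0,0],[0,0,-0.07],0],
    [[0,0,0],[0.09,-0.005,0],0],
    [[0,0,0],[0.09,0,0],0],
    [[0,0,0],[0.085,0,0],0],
    [[0,0,0],[0,0,0],0],
    [[0,0,0],[0,0,0],0],
    [[0,0,0],[0,0,0],0]
  ]
}}

```text
time_s: 11.35
position: [505.0, 85.2, 117.1]
eef_rot: [[0.138, 0.99, -0.0], [0.99, -0.138, -0.0], [-0.0, -0.0, -1.0]]
contact_force: [0.4, -1.1, -0.0]
gripper_width: -0.004
grip_force: 0.0
```

```bash
python3 look.py p6
```

```text
tilt plane [-8.33243785e-04 -1.86446701e-03  5.68314486e+01]
11.45 [505.06356163  85.03165675 117.17662691] [0.1562544  0.00123684 0.47407613]
```

Exactly over the corner, and the scale is still level. I'll go down to about 59 mm and then press gently.

>>> {"fn": "servo_tool", "kwargs": {
  "plan": [
    [[0,0,0],[0,0,0.08],0],
    [[0,0,0],[0,0,0.05],0],
    [[0,0,0],[0,0,0.01],0],
    [[0,0,0],[0,0,0.005],0],
    [[0,0,0],[0,0,0.005],0],
    [[0,0,0],[0,0,0.0025],0],
    [[0,0,0],[0,0,0],0],
    [[0,0,0],[0,0,0],0]
  ]
}}

```text
time_s: 12.25
position: [505.3, 86.5, 56.8]
eef_rot: [[0.137, 0.991, 0.001], [0.991, -0.137, -0.0], [0.0, 0.001, -1.0]]
contact_force: [-0.3, -0.5, 0.3]
gripper_width: -0.001
grip_force: 0.0
```

>>> {"fn": "servo_tool", "kwargs": {
  "plan": [
    [[0,0,0],[0,0,0.0025],0],
    [[0,0,0],[0,0,0.0025],0],
    [[0,0,0],[0,0,0],0],
    [[0,0,0],[0,0,0],0]
  ]
}}

```text
time_s: 12.65
position: [505.4, 86.5, 55.9]
eef_rot: [[0.137, 0.991, 0.001], [0.991, -0.137, -0.001], [-0.001, 0.001, -1.0]]
contact_force: [-7.8, -2.1, 20.3]
gripper_width: -0.002
grip_force: 9.9
```

Pressing with 20 N and the corner hasn't sunk (55.9 mm). I'll hold for a moment, then check.

>>> {"fn": "servo_tool", "kwargs": {
  "plan": [
    [[0,0,0],[0,0,0],0],
    [[0,0,0],[0,0,0],0],
    [[0,0,0],[0,0,0],0],
    [[0,0,0],[0,0,0],0],
    [[0,0,0],[0,0,0],0]
  ]
}}

```text
time_s: 13.15
position: [505.4, 86.5, 55.9]
eef_rot: [[0.137, 0.991, 0.001], [0.991, -0.137, -0.001], [-0.001, 0.001, -1.0]]
contact_force: [-7.6, -2.5, 19.5]
gripper_width: 0.005
grip_force: 9.9
```

>>> {"fn": "servo_tool", "kwargs": {
  "plan": [
    [[0,0,0],[0,0,-0.025],0],
    [[0,0,0],[0,0,-0.1],0],
    [[0,0,0],[0,0,-0.12],0],
    [[0,0,0],[0,0,-0.12],0],
    [[0,0,0],[-0.12,0,0],0],
    [[0,0,0],[-0.12,0,0],0],
    [[0,0,0],[-0.12,0,0],0],
    [[0,0,0],[-0.12,0,0],0],
    [[0,0,0],[0,0,0],0],
    [[0,0,0],[0,0,0],0],
    [[0,0,0],[0,0,0],0]
  ]
}}

```text
time_s: 14.25
position: [479.1, -102.5, 200.5]
eef_rot: [[0.135, 0.991, 0.0], [0.991, -0.135, 0.0], [0.0, 0.0, -1.0]]
contact_force: [-0.2, -0.2, 1.1]
gripper_width: 0.0
grip_force: 0.0
```

```bash
python3 look.py p7
```

```text
tilt plane [-4.96528061e-04 -2.07850076e-03  5.66971006e+01]
14.35 [ 479.11698625 -102.27716974  200.44776899] [-0.36463571 -0.99492901  0.1718996 ]
```

View pics/p7w.png

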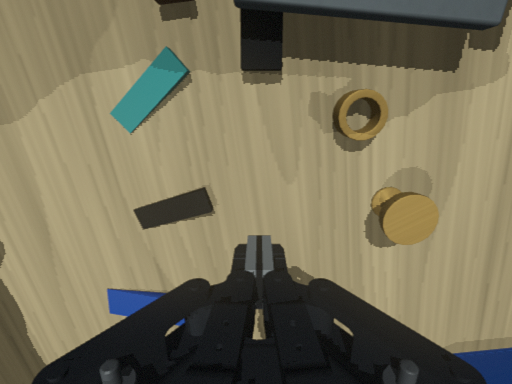

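The wedge is still under the corner (columns 241–282, tail edge at row 71), the collar and cup stand where they were, and the scale is level. The arm is clear, so I'll hand in.

```bash
python3 -c "
from workcell import bot
print(bot.sign_off())"
```

```text
the job is handed in; nothing more can be done
None
```

I pushed the wedge under the short foot until the scale stood level and tight; the corner did not sink under a 20 N press, the arm is clear, and the job was handed in at about 14 s (no verdict was returned).

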